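Swing the pinned specimen tray home and bolt it

ROBOT

A 6-joint arm with a two-finger parallel gripper is mounted at the origin on a cart in front of the work surface, level with it; the furniture and walls round the work are solid. World frame = base frame: x ahead of the robot, y to its left, z up, the work surface at z = 0. Lengths are in m, angles in rad, forces in N, time in s.
With the tool pointing down it reaches from about 0.3 to 0.775 m from the base axis. Payload 14.6 kg.
Tool frame: the origin (TCP) lies at the very end of the fingers, on their centre line; the grasp point (between the pads) lies 19 mm behind it (ctrl.grasp_offset is the distance from the TCP to the grasp point, in m); x points along the fingers, y is the direction in which the jaws open and shut, and the axes are right-handed (so a half turn about x gives the same grasp; the last joint's range is limited). The gripper opens to 94 mm and grips with 3 to 60 N. Pads are 16 mm wide; open, the fingers measure 119 mm over their backs; the gripper's body (75 mm by 177 mm) begins 78 mm behind the grasp point.
Start: joints at [1.085, 0.3, 1.521, -0, 1.321, -0.067], TCP at [0.224, 0.502, 0.205] pointing down, gripper open.
Joint ranges: [-3.03, 3.03], [-0.79, 2.21], [0.23, 2.52], [-1.04, 4.18], [0, 3.07], [-2.55, 2.55]. Speed limits (rad/s): [2.22, 2.22, 2.57, 3.14, 3.14, 3.14].

INTERFACE

Orientations are given as [roll, pitch, yaw] about the fixed x, y, z axes, in that order (R = Rz(yaw) Ry(pitch) Rx(roll)).
In Python, from station import ctrl gives the robot as it stands. The module is installed in compiled form; this text tells all that it offers.
- The arm moves only by the tool send_rows, never from a script. Its argument "rows" is a list that holds one entry, the list of rows, each a list of 4 numbers: the shift along the world's x, y, z in mm, then the turn about the world's z in rad. A call has 1 to 12 rows; each row shifts and turns the commanded pose from where the row before left it; what a row does not reach is not made up. A row lasts 1/10 s, in which the tool goes at most 50 mm and 8.59 degrees, less where a joint would pass 70% of its speed; a pose out of reach is approached as far as the arm can. A call is refused whole if a number of a shift passes 50 or a number of a turn 0.15, either way. A call with a gripper value outside its range is refused whole. "grip" is the gripper's target within -1 to 1 (shut at 1, half-way at 0, fully open at -1), set as the call begins (left out, the last holds). The fingers move at their own pace and stop on an object; "newtons" is the grip in N (left out, the last holds). Time passes only in rows, so rows that do not move let the fingers close. It gives the time, the measured TCP pose, the force and the opening at its end, in the units of the state.
- ctrl.get_obs(): the state, without advancing time (a new reading comes with each control period).
- ctrl.camera(name): name is "scene" or "top"; returns (picture, depth): 420x560x3 uint8, red, green, blue; 420x560 float32, m along the optical axis (not along the pixel's ray), 0 where there is no reading.
- ctrl.camera_params(name): a dict with "vertical_fov" (degrees; the focal length in pixels is half the picture's height over the tangent of half this angle, whatever the lens; pixels are square), "cx", "cy" (the principal point, pixels), "k1" (the pictures are not rectified: a ray, as slopes to the right and down, at radius r is drawn at 1 + k1 r^2 times it, then the intrinsics apply), "cam_to_world" (4x4, takes a point from camera to world coordinates). Camera axes: x right, y up, looking along -z (the intrinsics and any distortion apply to the point x, -y, -z); pixel columns grow to the right and rows downward; lengths in m; the calibration is good to about 2 mm. A picture is of the moment at which its call begins. camera_params takes no time and is no camera call.
- ctrl.hand_in(): hands the job in, once; it reports no verdict.
The state is a dict: "time_s": time; "qpos": joint angles; "joint_vel": joint speeds; "tau": joint torques, N m; "ee_pos": TCP position; "eef_rot": TCP orientation; "force": force on the tool from outside, world axes, zero at the start; "moment": the same for the moment, N m; "grip_width": finger opening in m.
Only numpy, scipy, OpenCV 4.12 (cv2) and the standard library are available. Lean on these libraries where they do the work, as an engineer would, in place of code of your own. Each camera call takes 0.05 s, during which the arm holds its last target.

TASK

The white tray on the grey metal fixture turns on a pin at one corner and has been left swung open. Push it near its free corner so that it swings round the pin against the stop screw, bed it there with a steady push of about 12 N for a second (never 25 N or more), then let go and slide the bolt all the way in so that the tray cannot swing back. Keep the jar upright in the tray and leave the other things round the fixture alone.

Things in the scene. Friction and masses are not known exactly. Their poses are not given: they have to be found in the camera images.
- fixture: Grey metal base plate, 285 x 385 x 8 mm, fixed. Origin: axis of the pivot pin (12 mm shank, 21 mm head, top 29 mm above the worktop), at worktop height. z up; plate spans x -205 to 80, y -100 to 285 mm; heading varies by 15 degrees. Bolt guide rails 6 mm wide run along y at x -80 and -104 mm, y 170 to 275 mm, top 27 mm above the worktop.
- tray: White tray, 0.17-0.35 kg, held by the pin through its corner (1 mm play); slides on the plate (1-2 N to push, more if pressed down), stays where left. Origin: pin hole centre, underside (8 mm above worktop). Outside x -75 to 17, y -17 to 150 mm; walls 24 high, 3 thick. Starts 20 to 43 deg open (counter-clockwise from above); home: within 3.5 deg of the fixture's heading.
- tray_corner (a point): The tray's free corner (tray x -75, y +150 mm), half-way up the wall, 20 mm above the worktop. It is the corner to push, on the -x wall, toward tray +x.
- bolt (a joint): Slide of the bolt along fixture -y, m: 0 = drawn back, 0.040 = fully in (end stop); starts 0 to 0.006; about 2 N friction, stays put. Bar 16 mm wide, round nose, fixture x -100 to -84 mm, top 22 mm above worktop; nose tip at fixture y 160 mm minus this value. Fully in, it lies 30 mm along the tray's -x wall, 2 to 16 mm clear if the tray is home; if swung open the nose hits the tray.
- bolt_knob (a point): Centre of the bolt's upright round black knob, 16 mm thick, 30 mm high (34 to 64 mm above the worktop), on a 10 mm stem. Push or pinch it and move it along fixture -y.
- jar_a: Specimen jar with a pale lid, 49 mm thick, 68 mm high, standing loose in the tray. Origin: centre of its underside, about 12 mm above the worktop.
- lamp_box: Bystander: small yellow carton, 45 x 45 x 52 mm, to the left of the fixture. Origin: centre of its underside.
- beaker_c: Bystander: empty beaker, 72 mm thick, 90 mm high, beyond and left of the fixture. Origin: centre of its underside.
- jar_c: Bystander: specimen jar, 49 mm thick, 68 mm high, left of the beaker. Origin: centre of its underside.
- stop_block: Steel block, 20 x 30 x 28 mm, fixed at fixture x 46, y 125 mm. Origin: centre of its foot, 8 mm above the worktop. A set screw (13 mm wide tip, 23 mm above the worktop) sticks out of it toward the tray and stops the tray's +x wall, rigidly, opposite the place to push. Its tip lies 29 mm from the origin, give or take 6 mm: the screw is reset each time and not measured, so the stop must be felt.
Things that resemble listed ones, but are neither listed nor needed, are in the scene too. There is more than one size of the tray; the job needs the largest. What is shaped like the jar_a but green is not meant.

How it is judged:
On the way, in this order (a step that is already met when the one before it is completed fails the run):
1. the tray is held pressed against the stop at 9 to 15 N for 0.7 s (contact force between tray and stop_block between 9 and 15 N), for 0.7 s.
2. the bolt is fully in behind the tray (value of joint bolt above 0.036 m and angle between the x axis of tray and the x axis of fixture, either way round below 0.09 rad), for 0.2 s.
At the end, for the whole second after the job is handed in: The bolt is in to at least 36 of its 40 mm, the tray stands at rest within 0.09 rad of the fixture's heading (home, trapped between stop and bolt), and the jar stands upright (within 0.1 rad) in the tray (all of step 2 and linear speed of tray below 0.01 m/s and angle between jar_a's own z axis and vertical below 0.1 rad and x of jar_a in the frame of tray between -0.07 and 0.01 m and y of jar_a in the frame of tray between 0 and 0.145 m and z of jar_a in the frame of tray below 0.012 m); the robot touches nothing.
It fails at once if the tray is forced against the stop with more than 25 N (contact force between tray and stop_block above 25 N).
It fails at once if the jar in the tray tips (angle between jar_a's own z axis and vertical above 0.35 rad).
It fails at once if a bystander is moved more than 30 mm (distance of any of lamp_box, beaker_c, jar_c from where it was at the start of the episode above 0.03 m).
It also fails if it takes over 72 s, if anything falls off the work surface, if the arm or the gripper's body presses on something with over 40 N, if the wrist force passes 120 N, or if a joint passes its speed limit or range.

## Working session

There is one attempt and no reset: what is moved stays moved. The work goes in short steps, Python scripts to look and compute and a tool call to move; the robot and the scene stay as the last step left them, time stands still between calls to the robot, and variables do not carry over. Pictures are saved under pics/ and viewed, and the job is handed in when it is done.

Besides the shell and the picture viewer there is one more tool, called as name([rows], argument=value, ...), one row to a line, values as JSON. send_rows: Moves the arm, as the interface text tells. Its arguments: {"type":"object","properties":{"rows":{"type":"array"},"grip":{"type":"number"},"newtons":{"type":"number"}},"required":["rows"]}

```bash
mkdir -p pics; cat > h.py <<'E'
import numpy as np,cv2
from station import ctrl
def look(name,tag):
    im,d=ctrl.camera(name); cv2.imwrite(f'pics/{tag}.png',cv2.cvtColor(im,cv2.COLOR_RGB2BGR)); np.savez(f'pics/{tag}.npz',im=im,d=d); return im,d
def rays(name,px):
    p=ctrl.camera_params(name); f=210/np.tan(np.radians(p['vertical_fov'])/2)
    K=np.array([[f,0,p['cx']],[0,f,p['cy']],[0,0,1]])
    u=cv2.undistortPoints(np.array(px,float).reshape(-1,1,2),K,np.array([p['k1'],0,0,0,0.])).reshape(-1,2)
    T=np.array(p['cam_to_world']); d=np.c_[u[:,0],-u[:,1],-np.ones(len(u))]
    return T[:3,3],d@T[:3,:3].T
def onplane(name,px,z):
    o,d=rays(name,px); return o+d*((z-o[2])/d[:,2])[:,None]
def pts(name,px,depth):
    o,d=rays(name,px); return o+d*np.array(depth)[:,None]
def cloud(name,d):
    v,u=np.mgrid[0:420,0:560]; P=pts(name,np.c_[u.ravel(),v.ravel()],d.ravel()).reshape(420,560,3); P[d==0]=np.nan; return P
E
python3 - <<'E'
from h import *
look('scene','s0');look('top','t0')
for n in('scene','top'):print(ctrl.camera_params(n))
print(ctrl.get_obs())
E
```

```text
{'vertical_fov': 54.4443357969576, 'cx': 280.1947851352194, 'cy': 210.94096608650642, 'k1': -0.1182148324853864, 'cam_to_world': array([[-0.05257526, -0.69863316,  0.71354576,  1.52606998],
       [ 0.9985992 , -0.0325189 ,  0.04173921,  0.0096926 ],
       [-0.00595668,  0.71474067,  0.6993642 ,  1.03021745],
       [ 0.        ,  0.        ,  0.        ,  1.        ]])}
{'vertical_fov': 48.98785371070485, 'cx': 283.34600541558007, 'cy': 210.11740814303434, 'k1': 0.017761891372081947, 'cam_to_world': array([[-5.98359049e-03,  9.83396833e-01, -1.81369416e-01,
         2.53354284e-01],
       [-9.99980670e-01, -6.19084403e-03, -5.76621955e-04,
        -6.16987215e-02],
       [-1.68987797e-03,  1.81362460e-01,  9.83414868e-01,
         1.44243445e+00],
       [ 0.00000000e+00,  0.00000000e+00,  0.00000000e+00,
         1.00000000e+00]])}
{'time_s': 0.1, 'qpos': array([ 1.08539442e+00,  3.00402347e-01,  1.52153210e+00, -1.52986449e-05,
        1.32070998e+00, -6.65859108e-02]), 'joint_vel': array([ 0.00064118, -0.0005892 , -0.00062932, -0.00050766,  0.00086754,
       -0.00020785]), 'tau': array([-5.46117519e-05, -5.32640147e+01, -3.53289878e+01,  7.09247170e-02,
        2.33915064e-02, -1.35297710e-04]), 'ee_pos': array([0.22355847, 0.50224776, 0.20494477]), 'eef_rot': array([-1.6232939 ,  1.56974445, -2.0421061 ]), 'force': array([ 0.02232485, -0.91412694,  0.30478442]), 'moment': array([ 0.02402224,  0.08263591, -0.00154897]), 'grip_width': 0.09429978648370327}
```

View pics/s0.png

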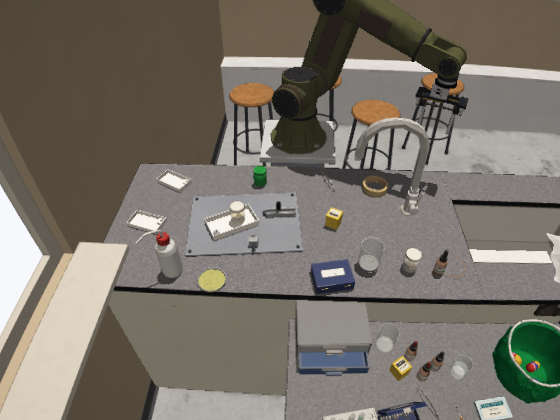

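View pics/t0.png

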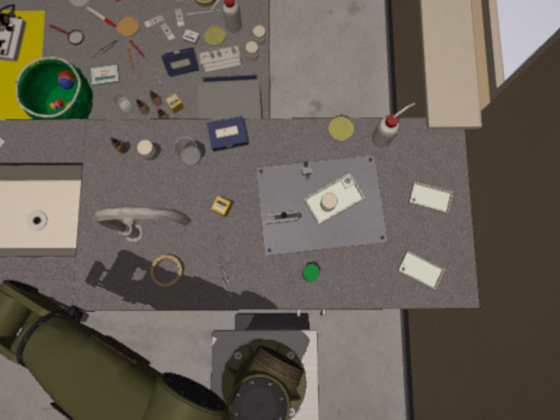

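```bash
python3 - <<'E'
from h import *
a=np.load('pics/t0.npz');im=a['im'];P=cloud('top',a['d'])
print('plate z',P[230,350],P[165,300],'table',P[280,420])
c=im[140:265,245:395];cv2.imwrite('pics/tc.png',cv2.cvtColor(cv2.resize(c,None,fx=5,fy=5,interpolation=cv2.INTER_CUBIC),cv2.COLOR_RGB2BGR))
b=np.load('pics/s0.npz')['im'][185:260,180:310];cv2.imwrite('pics/sc.png',cv2.cvtColor(cv2.resize(b,None,fx=6,fy=6,interpolation=cv2.INTER_CUBIC),cv2.COLOR_RGB2BGR))
E
```

```text
plate z [ 0.45313471 -0.26957999  0.00814821] [ 0.66605197 -0.11548577  0.00564921] table [ 0.29720019 -0.4808043   0.00254323]
```

View pics/tc.png

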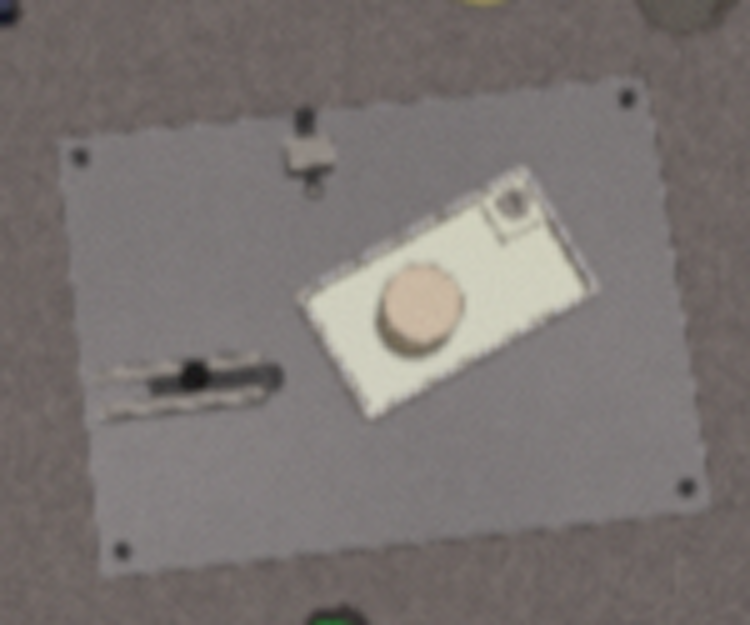

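View pics/sc.png

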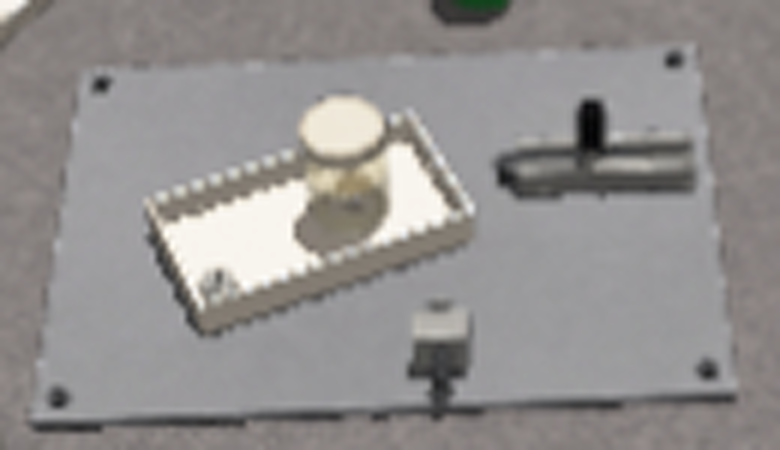

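```bash
python3 - <<'E'
from h import *
def T(l,z,n='top',s=5,o=(245,140)):
    l=(np.array(l,float)+.5)/s-.5+np.array(o); return onplane(n,l,z)
def S(l,z): return T(l,z,'scene',6,(180,185))
F=np.array([[80,285],[80,-100],[-205,-100],[-205,285]])/1e3
def fit(W):
    A=F-F.mean(0);B=W[:,:2]-W[:,:2].mean(0)
    th=np.arctan2((A[:,0]*B[:,1]-A[:,1]*B[:,0]).sum(),(A*B).sum())
    R=np.array([[np.cos(th),-np.sin(th)],[np.sin(th),np.cos(th)]]);t=W[:,:2].mean(0)-R@F.mean(0)
    print('th',th,'t',t,'res mm',(W[:,:2]-F@R.T-t)*1e3);return R,t
R,t=fit(T([[62,142],[645,78],[708,508],[103,575]],.008))
R2,t2=fit(S([[735,397],[33,424],[85,70],[694,45]],.008))
def rep(n,W): print(n,'world',W[:,:2].round(4).tolist(),'fix mm',((W[:,:2]-t)@R*1e3).round(1).tolist())
rep('pin',T([[512,203]],.029));rep('tray',T([[527,166],[298,296],[372,420],[602,289]],.032))
rep('knob',T([[195,372]],.064));rep('nose',T([[284,377]],.022)); rep('block',T([[310,158]],.036)); rep('tip',T([[314,195]],.027))
rep('jar',T([[421,306]],.08))
rep('Spin',S([[218,280]],.029));rep('Sknob',S([[592,103]],.064));rep('Stray',S([[205,320],[474,212],[408,112],[149,203]],.032))
rep('Sjar',S([[343,127]],.08))
E
```

```text
th 0.10254804656816079 t [ 0.60855546 -0.26446514] res mm [[-2.68801542 -4.11912026]
 [-1.85316898  2.16992313]
 [ 2.35570055  3.60639986]
 [ 2.18548385 -1.65720274]]
th 0.10338805243687157 t [ 0.61351517 -0.26025237] res mm [[ 1.37826876 -1.78482021]
 [-0.15800812  2.00206608]
 [-0.32147424  1.97246681]
 [-0.8987864  -2.18971269]]
pin world [[0.6087, -0.2622]] fix mm [[0.4, 2.2]]
tray world [[0.6319, -0.272], [0.549, -0.1263], [0.4704, -0.1709], [0.5523, -0.3163]] fix mm [[22.5, -9.9], [-45.1, 143.6], [-127.9, 107.2], [-61.3, -45.8]]
knob world [[0.4956, -0.0616]] fix mm [[-91.6, 213.4]]
nose world [[0.4994, -0.1172]] fix mm [[-93.5, 157.6]]
block world [[0.637, -0.1349]] fix mm [[41.5, 126.0]]
tip world [[0.6153, -0.1375]] fix mm [[19.7, 125.6]]
jar world [[0.5323, -0.1982]] fix mm [[-69.0, 73.8]]
Spin world [[0.6118, -0.2602]] fix mm [[3.6, 3.9]]
Sknob world [[0.4951, -0.0571]] fix mm [[-91.6, 217.9]]
Stray world [[0.6445, -0.2616], [0.5549, -0.1215], [0.4738, -0.1683], [0.5566, -0.3092]] fix mm [[36.1, -0.9], [-38.7, 147.7], [-124.2, 109.5], [-56.2, -39.2]]
Sjar world [[0.5384, -0.195]] fix mm [[-62.7, 76.3]]
```

```bash
python3 - <<'E'
from h import *
from scipy.spatial.transform import Rotation as Ro
o=ctrl.get_obs(); print(Ro.from_euler('xyz',o['eef_rot']).as_matrix().round(3))
for n,t in(('top','t0'),('scene','s0')):
    P=cloud(n,np.load(f'pics/{t}.npz')['d'])
    m=(P[...,2]>.1)&(P[...,2]<.6)&(P[...,0]>.2)&(P[...,0]<.8)&(P[...,1]>-.4)&(P[...,1]<.42)
    Q=P[m]; print(n,len(Q),Q.min(0),Q.max(0))
    for y in np.arange(-.4,.45,.05):
        q=Q[(Q[:,1]>=y)&(Q[:,1]<y+.05)]
        if len(q):print(round(y,2),len(q),q.min(0).round(3),q.max(0).round(3))
E
```

```text
[[-0.     0.407  0.914]
 [-0.001  0.914 -0.407]
 [-1.    -0.001 -0.   ]]
top 2839 [ 0.2000281  -0.39973418  0.10024638] [0.78653875 0.41995178 0.55915731]
-0.4 400 [ 0.724 -0.4    0.1  ] [ 0.787 -0.35   0.2  ]
-0.35 5 [ 0.751 -0.35   0.101] [ 0.762 -0.349  0.114]
0.15 130 [0.433 0.185 0.224] [0.464 0.2   0.325]
0.2 338 [0.433 0.2   0.253] [0.465 0.25  0.375]
0.25 295 [0.434 0.25  0.361] [0.465 0.3   0.388]
0.3 338 [0.2   0.3   0.359] [0.466 0.35  0.555]
0.35 887 [0.2   0.35  0.102] [0.465 0.4   0.557]
0.4 446 [0.2   0.4   0.107] [0.454 0.42  0.559]
scene 2724 [ 0.20000453 -0.39928135  0.1000637 ] [0.79385439 0.41999571 0.56353943]
-0.4 429 [ 0.734 -0.399  0.1  ] [ 0.794 -0.35   0.196]
-0.35 24 [ 0.751 -0.35   0.1  ] [ 0.776 -0.346  0.119]
0.15 98 [0.446 0.188 0.226] [0.47  0.2   0.318]
0.2 322 [0.445 0.2   0.228] [0.471 0.25  0.372]
0.25 187 [0.446 0.25  0.34 ] [0.472 0.3   0.387]
0.3 308 [0.2   0.301 0.344] [0.471 0.35  0.564]
0.35 809 [0.2   0.35  0.101] [0.472 0.4   0.562]
0.4 547 [0.201 0.4   0.1  ] [0.509 0.42  0.556]
```

send_rows([
  [[-9,-35,0,-0.0875],[-9,-35,0,-0.0875],[-9,-35,0,-0.0875],[-9,-35,0,-0.0875],[-9,-35,0,-0.0875],[17,-26,0,-0.0875],[17,-26,0,-0.0875],[17,-26,0,-0.0875],[17,-26,0,-0.0875],[17,-26,0,-0.0875],[17,-26,0,-0.0875],[17,-26,0,-0.0875]],
], grip=1, newtons=20)

```text
time_s: 1.3
ee_pos: [0.298, 0.1442, 0.2054]
eef_rot: [1.901, 1.571, 0.429]
force: [0.2, 0.5, -0.4]
grip_width: 0.002
```

send_rows([
  [[10,-35,0,0],[10,-35,0,0],[10,-35,0,0],[14,-34,0,0],[15,-34,0,0],[20,-34,0,0],[20,-34,0,0],[20,-34,0,0],[20,-34,0,0],[20,-36,0,0],[0,0,-30,0],[0,0,-30,0]],
])

```text
time_s: 2.5
ee_pos: [0.4568, -0.2005, 0.1443]
eef_rot: [0.964, 1.571, -0.507]
force: [1.1, 0.1, -0.4]
grip_width: 0.0006
```

```bash
python3 - <<'E'
from h import *
from scipy.spatial.transform import Rotation as Ro
o=ctrl.get_obs(); print(o['ee_pos'],o['force'],Ro.from_euler('xyz',o['eef_rot']).as_matrix().round(3))
im,d=look('top','t1');a=look('scene','s1')[0]
cv2.imwrite('pics/s1c.png',cv2.cvtColor(cv2.resize(a[140:265,170:320],None,fx=5,fy=5),cv2.COLOR_RGB2BGR))
E
```

```text
[ 0.45681256 -0.20046726  0.14431852] [ 1.08184789  0.10897304 -0.41729392] [[ 0.     0.995  0.1  ]
 [-0.     0.1   -0.995]
 [-1.     0.     0.   ]]
```

View pics/s1c.png

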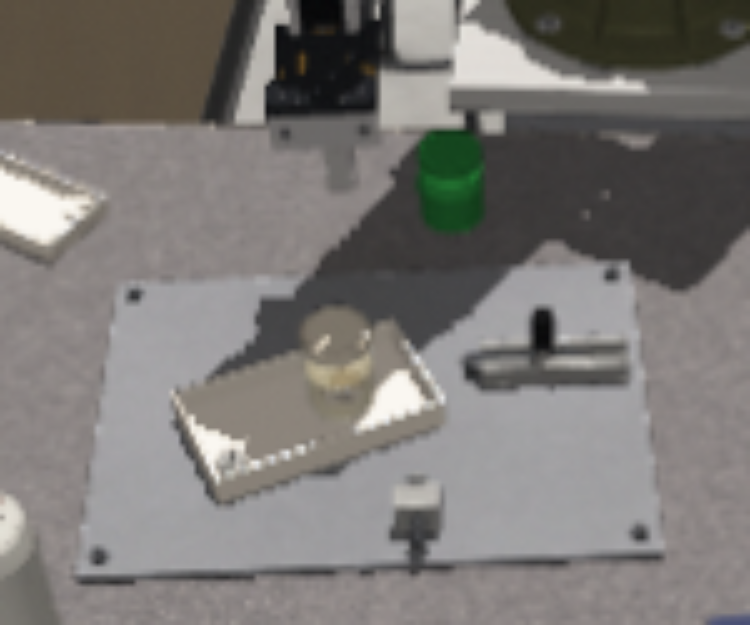

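send_rows([
  [[0,0,-25,0],[0,0,-25,0],[0,0,-25,0],[0,0,-25,0],[0,0,-15,0],[0,0,-12,0],[0,0,0,0],[0,0,0,0]],
])

```text
time_s: 3.4
ee_pos: [0.4572, -0.1997, 0.0194]
eef_rot: [0.988, 1.57, -0.48]
force: [-0.2, -0.7, 1.0]
grip_width: 0.0008
```

```bash
python3 - <<'E'
from h import *
a=look('scene','s2')[0]; print(ctrl.get_obs()['force'])
cv2.imwrite('pics/s2c.png',cv2.cvtColor(cv2.resize(a[140:265,170:320],None,fx=5,fy=5),cv2.COLOR_RGB2BGR))
E
```

```text
[-0.53151557 -0.71976716  0.41030554]
```

View pics/s2c.png

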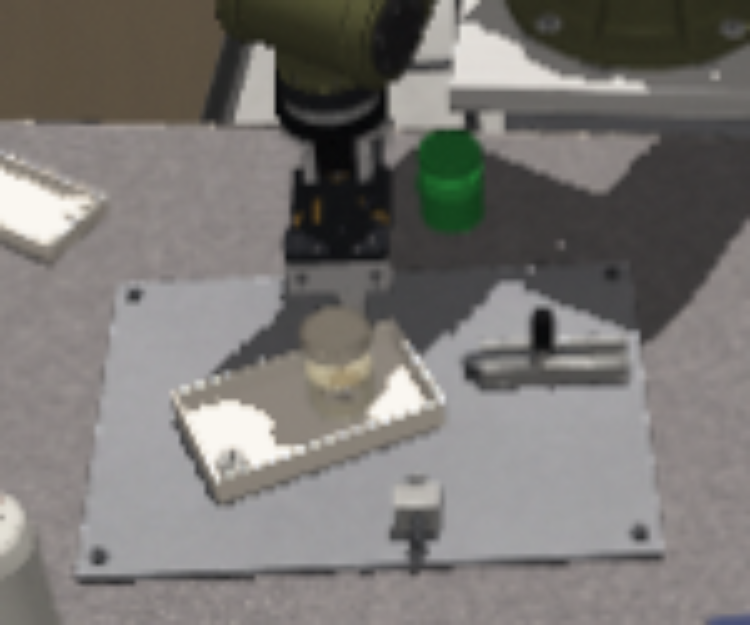

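send_rows([
  [[2.4,2.9,0,0],[2.4,2.9,0,0],[2.4,2.9,0,0],[2.4,2.9,0,0],[2.4,2.9,0,0],[2.4,2.9,0,0],[2.4,2.9,0,0],[2.4,2.9,0,0],[2.4,2.9,0,0]],
])

```text
time_s: 4.35
ee_pos: [0.4784, -0.1731, 0.0184]
eef_rot: [-2.194, 1.571, 2.62]
force: [-0.8, -0.3, 0.7]
grip_width: 0.0006
```

send_rows([
  [[2.4,2.9,0,0],[2.4,2.9,0,0],[2.4,2.9,0,0],[2.4,2.9,0,0],[2.4,2.9,0,0],[2.4,2.9,0,0]],
])

```text
time_s: 4.95
ee_pos: [0.4929, -0.1558, 0.0184]
eef_rot: [-0.158, 1.571, -1.627]
force: [0.1, -0.2, 0.0]
grip_width: 0.0006
```

```bash
python3 - <<'E'
from h import *
o=ctrl.get_obs();p=(o['ee_pos'][:2]-[.610,-.2625]);print(o['force'],'fix',p@[.9947,.1028],p@[-.1028,.9947])
a=look('scene','s3')[0];b=look('top','t3')[0]
cv2.imwrite('pics/s3c.png',cv2.cvtColor(cv2.resize(a[140:265,170:320],None,fx=5,fy=5),cv2.COLOR_RGB2BGR))
cv2.imwrite('pics/t3c.png',cv2.cvtColor(cv2.resize(b[140:265,245:395],None,fx=5,fy=5),cv2.COLOR_RGB2BGR))
E
```

```text
[ 0.14236462 -0.15277502  0.04636686] fix -0.1055473532668563 0.11816598670174092
```

View pics/s3c.png

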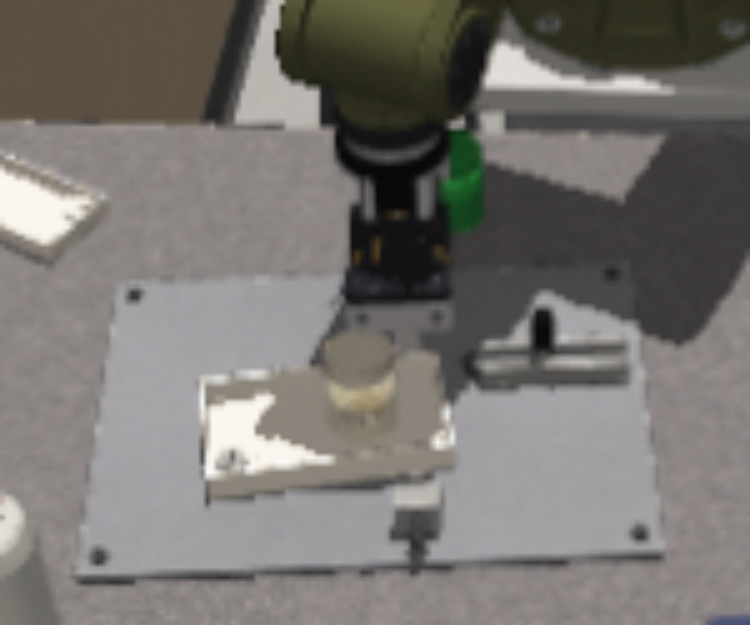

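View pics/t3c.png

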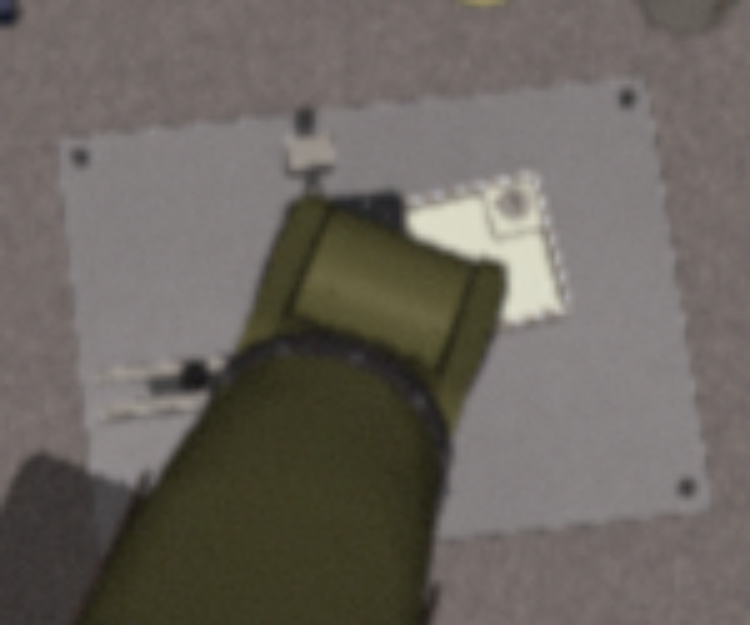

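send_rows([
  [[1.1,2.5,0,0],[1.1,2.5,0,0],[1.1,2.5,0,0],[1,0.1,0,0],[1,0.1,0,0],[1,0.1,0,0],[1,0.1,0,0],[1,0.1,0,0]],
])

```text
time_s: 5.85
ee_pos: [0.501, -0.1481, 0.0184]
eef_rot: [-2.135, 1.571, 2.679]
force: [-1.0, 0.2, -0.1]
grip_width: 0.0002
```

send_rows([
  [[1,0.1,0,0],[1,0.1,0,0]],
])

```text
time_s: 6.05
ee_pos: [0.503, -0.1478, 0.0184]
eef_rot: [-2.184, 1.571, 2.63]
force: [-0.8, 0.7, 0.2]
grip_width: 0.0002
```

send_rows([
  [[1,0.1,0,0],[1,0.1,0,0]],
])

```text
time_s: 6.25
ee_pos: [0.505, -0.1476, 0.0185]
eef_rot: [-2.313, 1.571, 2.502]
force: [-1.1, 1.0, 1.4]
grip_width: 0.0006
```

send_rows([
  [[0.5,0.1,0,0],[0.5,0,0,0]],
])

```text
time_s: 6.45
ee_pos: [0.506, -0.1475, 0.0184]
eef_rot: [-2.259, 1.571, 2.555]
force: [-1.7, 1.1, -0.3]
grip_width: 0.0002
```

send_rows([
  [[0.5,0.1,0,0],[0.5,0,0,0]],
])

```text
time_s: 6.65
ee_pos: [0.507, -0.1474, 0.0184]
eef_rot: [-2.442, 1.571, 2.372]
force: [-1.1, -0.2, -0.1]
grip_width: 0.0003
```

send_rows([
  [[0.5,0.1,0,0],[0.5,0,0,0]],
])

```text
time_s: 6.85
ee_pos: [0.508, -0.1473, 0.0185]
eef_rot: [0.899, 1.571, -0.569]
force: [-1.8, 1.0, -0.5]
grip_width: 0.0006
```

send_rows([
  [[0.5,0.1,0,0],[0.5,0,0,0]],
])

```text
time_s: 7.05
ee_pos: [0.509, -0.1472, 0.0185]
eef_rot: [-1.213, 1.571, -2.682]
force: [-1.7, 0.1, 0.1]
grip_width: 0.0003
```

send_rows([
  [[0.5,0.1,0,0],[0.5,0,0,0]],
])

```text
time_s: 7.25
ee_pos: [0.51, -0.1471, 0.0184]
eef_rot: [-1.937, 1.571, 2.877]
force: [-2.3, 0.3, -0.2]
grip_width: 0.0006
```

send_rows([
  [[0.5,0.1,0,0],[0.5,0,0,0]],
])

```text
time_s: 7.45
ee_pos: [0.511, -0.147, 0.0184]
eef_rot: [-1.643, 1.571, -3.111]
force: [-0.8, -0.1, -0.7]
grip_width: 0.0004
```

```bash
python3 - <<'E'
from h import *
o=ctrl.get_obs();p=(o['ee_pos'][:2]-[.610,-.2625]);print(o['force'],'fix',p@[.9947,.1028],p@[-.1028,.9947])
a=look('scene','s4')[0]
cv2.imwrite('pics/s4c.png',cv2.cvtColor(cv2.resize(a[185:260,190:290],None,fx=8,fy=8),cv2.COLOR_RGB2BGR))
E
```

```text
[-0.79561893 -0.08812474 -0.67961105] fix -0.08664130332292436 0.12504313000790107
```

View pics/s4c.png

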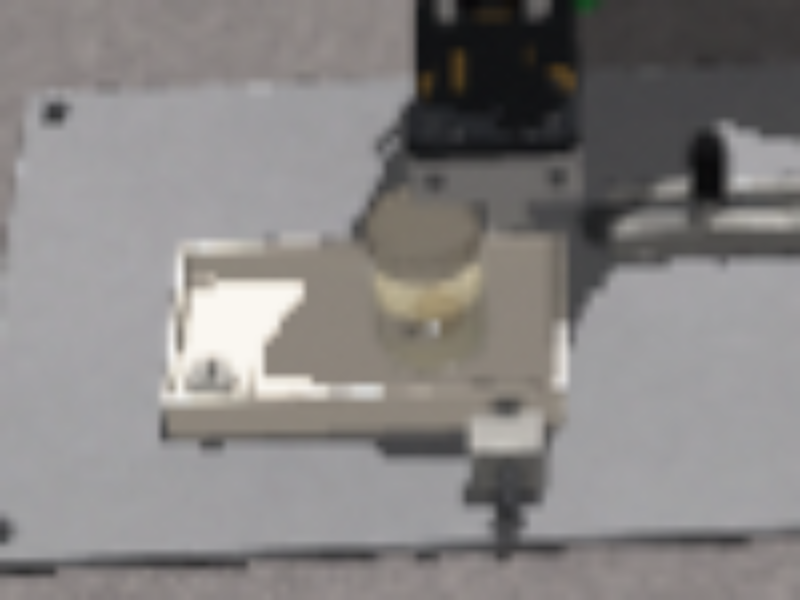

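send_rows([
  [[0.5,0,0,0],[0.5,0.1,0,0]],
])

```text
time_s: 7.7
ee_pos: [0.512, -0.1469, 0.0184]
eef_rot: [-1.315, 1.571, -2.784]
force: [-1.0, -0.2, -0.4]
grip_width: 0.0001
```

send_rows([
  [[0.5,0,0,0],[0.3,0.1,0,0]],
])

```text
time_s: 7.9
ee_pos: [0.5122, -0.1468, 0.0184]
eef_rot: [-1.776, 1.569, 3.039]
force: [-7.8, -1.2, 3.4]
grip_width: 0.0005
```

send_rows([
  [[0.5,0,0,0],[0,0,0,0]],
])

```text
time_s: 8.1
ee_pos: [0.5123, -0.1468, 0.0182]
eef_rot: [-1.806, 1.568, 3.008]
force: [-8.9, 0.1, 3.1]
grip_width: 0.0002
```

send_rows([
  [[0.5,0,0,0],[0,0,0,0]],
])

```text
time_s: 8.3
ee_pos: [0.5123, -0.1468, 0.0181]
eef_rot: [-1.819, 1.567, 2.996]
force: [-12.3, -0.5, 5.8]
grip_width: 0.0006
```

send_rows([
  [[0.5,0,0,0],[0,0,0,0]],
])

```text
time_s: 8.5
ee_pos: [0.5124, -0.1468, 0.018]
eef_rot: [-1.821, 1.566, 2.993]
force: [-14.8, -1.0, 7.4]
grip_width: 0.0004
```

send_rows([
  [[0,0,0,0],[0,0,0,0],[0,0,0,0]],
])

```text
time_s: 8.8
ee_pos: [0.5124, -0.1468, 0.018]
eef_rot: [-1.82, 1.566, 2.994]
force: [-15.6, -0.9, 7.4]
grip_width: 0.0002
```

send_rows([
  [[0,0,0,0],[0,0,0,0],[0,0,0,0]],
])

```text
time_s: 9.1
ee_pos: [0.5124, -0.1468, 0.018]
eef_rot: [-1.819, 1.566, 2.996]
force: [-14.7, -0.5, 7.1]
grip_width: 0.0004
```

send_rows([
  [[0,0,0,0],[0,0,0,0],[0,0,0,0]],
])

```text
time_s: 9.4
ee_pos: [0.5124, -0.1468, 0.0181]
eef_rot: [-1.817, 1.566, 2.997]
force: [-14.9, -1.0, 6.9]
grip_width: 0.0003
```

send_rows([
  [[0,0,0,0],[0,0,0,0],[0,0,0,0]],
])

```text
time_s: 9.7
ee_pos: [0.5124, -0.1468, 0.018]
eef_rot: [-1.822, 1.566, 2.993]
force: [-15.3, -0.2, 7.3]
grip_width: 0.0001
```

send_rows([
  [[-0.4,0,0,0],[0,0,0,0],[0,0,0,0],[0,0,0,0]],
])

```text
time_s: 10.1
ee_pos: [0.5124, -0.1468, 0.018]
eef_rot: [-1.828, 1.567, 2.987]
force: [-12.0, -0.3, 4.8]
grip_width: 0.0007
```

send_rows([
  [[0,0,0,0],[0,0,0,0],[0,0,0,0],[0,0,0,0],[0,0,0,0]],
])

```text
time_s: 10.6
ee_pos: [0.5123, -0.1468, 0.0181]
eef_rot: [-1.828, 1.567, 2.986]
force: [-12.4, -1.2, 5.4]
grip_width: 0.0004
```

send_rows([
  [[0,0,0,0],[0,0,0,0],[0,0,0,0],[0,0,0,0],[0,0,0,0]],
])

```text
time_s: 11.1
ee_pos: [0.5124, -0.1468, 0.0181]
eef_rot: [-1.822, 1.567, 2.992]
force: [-11.7, -0.7, 4.9]
grip_width: 0.0004
```

send_rows([
  [[-2,-0.2,0,0],[-4,-0.4,0,0],[-8,-0.8,0,0],[-8,-0.8,0,0],[0,0,25,0],[0,0,30,0],[0,0,30,0],[0,0,0,0]],
])

```text
time_s: 11.9
ee_pos: [0.4931, -0.1497, 0.1072]
eef_rot: [1.103, 1.564, -0.365]
force: [-0.7, 0.1, 0.1]
grip_width: 0.0004
```

send_rows([
  [[-25,0,20,0],[-30,0,20,0],[-30,0,0,0],[-30,0,0,0],[0,0,0,0]],
])

```text
time_s: 12.4
ee_pos: [0.3742, -0.1488, 0.1429]
eef_rot: [-1.963, 1.57, 2.851]
force: [-0.5, 0.2, 0.5]
grip_width: 0.0004
```

```bash
python3 - <<'E'
from h import *
print(ctrl.get_obs()['ee_pos'])
a=look('scene','s5')[0];b=look('top','t5')[0]
cv2.imwrite('pics/s5c.png',cv2.cvtColor(cv2.resize(a[185:260,180:310],None,fx=6,fy=6,interpolation=cv2.INTER_CUBIC),cv2.COLOR_RGB2BGR))
cv2.imwrite('pics/t5c.png',cv2.cvtColor(cv2.resize(b[140:265,245:395],None,fx=5,fy=5,interpolation=cv2.INTER_CUBIC),cv2.COLOR_RGB2BGR))
E
```

```text
[ 0.3742165  -0.14875733  0.14290987]
```

View pics/s5c.png

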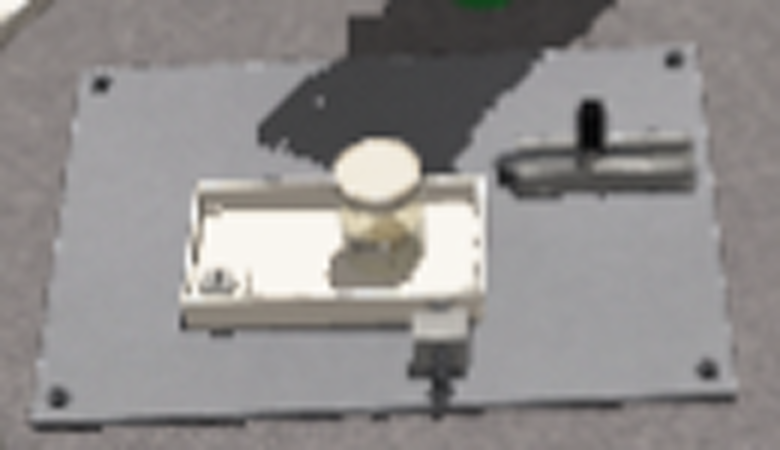

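View pics/t5c.png

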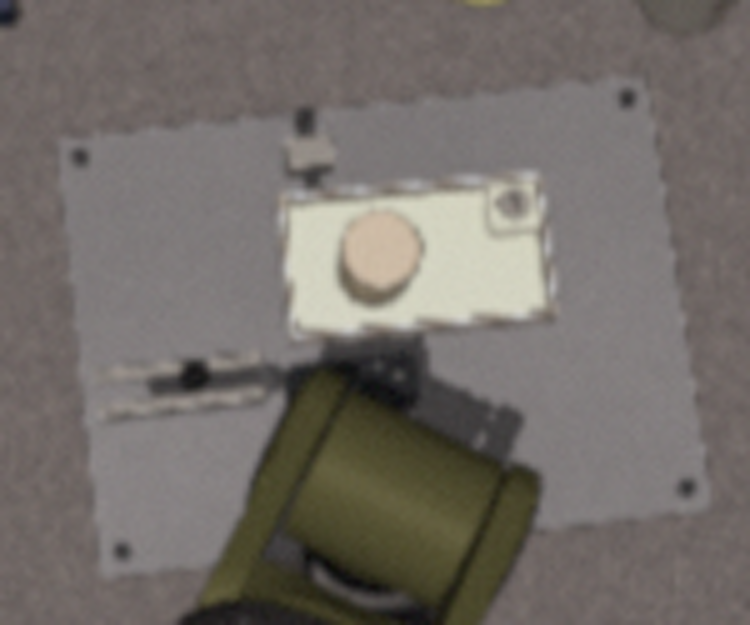

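send_rows([
  [[20,20.5,0,0],[20,20.5,0,0],[20,20.5,0,0],[20,20.5,0,0],[20,20.5,0,0],[18.5,20.5,0,0],[0,0,-25,0],[0,0,-25,0],[0,0,-25,0],[0,0,-24,0],[0,0,0,0],[0,0,0,0]],
])

```text
time_s: 13.7
ee_pos: [0.4958, -0.0258, 0.0445]
eef_rot: [-1.895, 1.57, 2.919]
force: [0.1, -0.0, 1.1]
grip_width: 0.0005
```

```bash
python3 - <<'E'
from h import *
o=ctrl.get_obs();print(o['ee_pos'],o['force'])
a=look('scene','s6')[0]
cv2.imwrite('pics/s6c.png',cv2.cvtColor(cv2.resize(a[160:260,180:310],None,fx=6,fy=6,interpolation=cv2.INTER_CUBIC),cv2.COLOR_RGB2BGR))
E
```

```text
[ 0.49580101 -0.025829    0.04447181] [ 0.07226779 -0.03579177  1.11311014]
```

View pics/s6c.png

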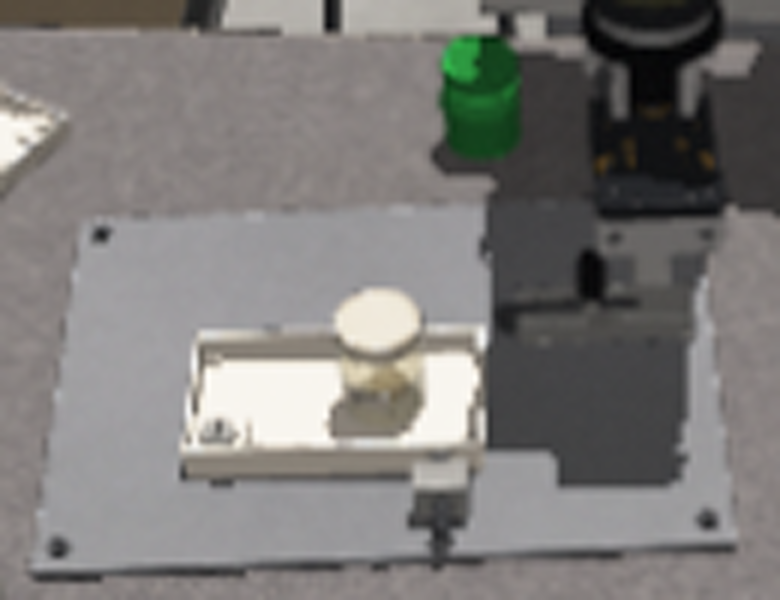

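send_rows([
  [[0.4,-4,0,0],[0.4,-4,0,0],[0.4,-4,0,0],[0.4,-4,0,0],[0.4,-4,0,0],[0.4,-4,0,0]],
])

```text
time_s: 14.35
ee_pos: [0.4979, -0.0503, 0.0447]
eef_rot: [1.826, 1.57, 0.357]
force: [0.6, 2.7, 1.1]
grip_width: 0.0004
```

send_rows([
  [[0.4,-4,0,0],[0.4,-4,0,0],[0.4,-4,0,0],[0.4,-4,0,0],[0.4,-4,0,0]],
])

```text
time_s: 14.85
ee_pos: [0.4998, -0.0704, 0.0445]
eef_rot: [1.466, 1.571, -0.002]
force: [1.5, 2.2, 0.7]
grip_width: 0.0007
```

send_rows([
  [[0.2,-1.5,0,0],[0.1,-1.5,0,0]],
])

```text
time_s: 15.05
ee_pos: [0.5001, -0.0732, 0.0444]
eef_rot: [1.986, 1.571, 0.517]
force: [2.0, 1.9, 0.3]
grip_width: 0.0001
```

send_rows([
  [[0.2,-1.5,0,0],[0.1,-1.5,0,0]],
])

```text
time_s: 15.25
ee_pos: [0.5004, -0.0761, 0.0444]
eef_rot: [1.455, 1.571, -0.014]
force: [0.9, 1.5, 0.5]
grip_width: 0.0007
```

send_rows([
  [[0.1,-1,0,0],[0.1,-1,0,0]],
])

```text
time_s: 15.45
ee_pos: [0.5006, -0.0781, 0.0444]
eef_rot: [1.272, 1.571, -0.197]
force: [1.6, 2.6, 1.8]
grip_width: 0.001
```

send_rows([
  [[0.1,-1,0,0],[0.1,-1,0,0]],
])

```text
time_s: 15.65
ee_pos: [0.5008, -0.0798, 0.0445]
eef_rot: [3.105, 1.57, 1.636]
force: [1.6, 11.9, 3.4]
grip_width: 0.0009
```

send_rows([
  [[0.1,-1,0,0],[0.1,-1,0,0]],
])

```text
time_s: 15.85
ee_pos: [0.5008, -0.0802, 0.0445]
eef_rot: [-3.025, 1.567, 1.789]
force: [-0.4, 24.9, 6.9]
grip_width: 0.0005
```

send_rows([
  [[0.1,-1,0,0],[0,0,0,0]],
])

```text
time_s: 16.05
ee_pos: [0.5008, -0.0803, 0.0445]
eef_rot: [-3.026, 1.566, 1.788]
force: [0.0, 26.1, 7.9]
grip_width: 0.0006
```

send_rows([
  [[0,2,0,0],[-0.5,8,0,0],[-1,12,0,0],[-1,12,0,0],[0,0,30,0],[0,0,30,0],[0,0,30,0],[-30,20,20,0],[-30,30,0,0],[-35,30,0,0],[-35,30,0,0],[0,0,0,0]],
])

```text
time_s: 17.25
ee_pos: [0.3655, 0.0633, 0.1544]
eef_rot: [-2.191, 1.571, 2.627]
force: [-0.4, -1.3, -0.3]
grip_width: 0.0003
```

```bash
python3 - <<'E'
from h import *
o=ctrl.get_obs();print(o['ee_pos'],o['force'],o['time_s'])
a=look('scene','s7')[0];b=look('top','t7')[0]
cv2.imwrite('pics/s7c.png',cv2.cvtColor(cv2.resize(a[185:260,180:310],None,fx=6,fy=6,interpolation=cv2.INTER_CUBIC),cv2.COLOR_RGB2BGR))
cv2.imwrite('pics/t7c.png',cv2.cvtColor(cv2.resize(b[140:265,245:395],None,fx=5,fy=5,interpolation=cv2.INTER_CUBIC),cv2.COLOR_RGB2BGR))
E
```

```text
[0.36548781 0.06334326 0.15440384] [-0.37425639 -1.32974765 -0.26035979] 17.25
```

View pics/s7c.png

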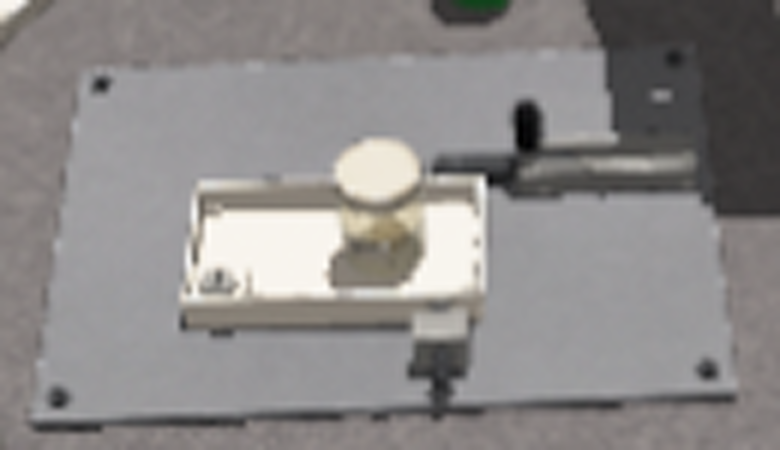

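View pics/t7c.png

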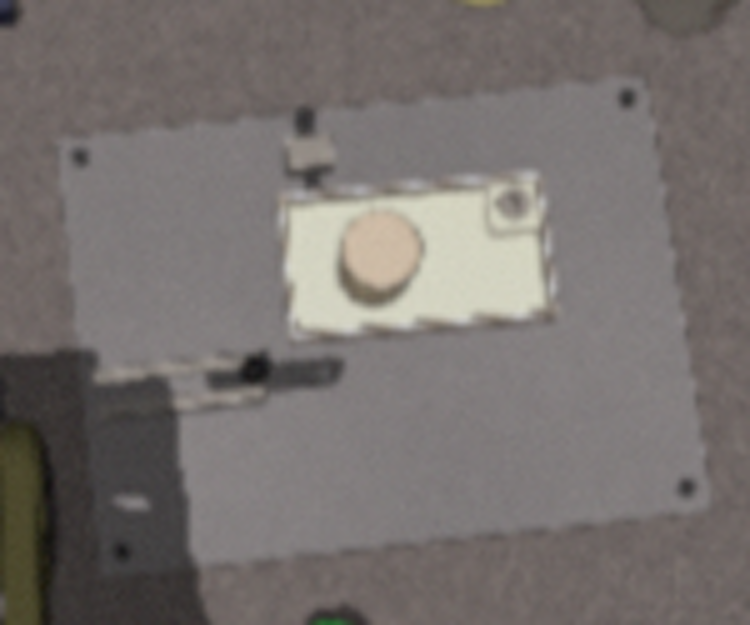

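```bash
python3 - <<'E'
from h import *
def T(l,z): return onplane('top',(np.array(l,float)+.5)/5-.5+[245,140],z)[:,:2]
n=T([[284,377],[343,371]],.022);k=T([[195,372],[255,368]],.064)
print('nose travel',np.linalg.norm(n[1]-n[0])*1e3,'knob',np.linalg.norm(k[1]-k[0])*1e3,'nose y fix',(n-[.61,-.2625])@[-.1028,.9947])
a=T([[540,172],[281,200],[294,338],[552,320]],.032)
for i,j in((0,1),(3,2)):
    v=a[j]-a[i];print('tray angle',np.arctan2(-v[0],v[1])-.103)
E
```

```text
nose travel 37.13245394474128 knob 36.52745864329453 nose y fix [0.15586491 0.11873331]
tray angle 0.0011217964038953698
tray angle -0.038443214598306394
```

```bash
python3 -c "
from h import *
print(ctrl.hand_in())"
```

```text
the job is handed in; nothing more can be done
None
```

The tray is swung home against the stop screw, the bolt is pushed in to its end stop behind it, and the job is handed in. I got no verdict back.

- **Bedding push:** I pushed the tray with closed fingers near its free corner until the stop was felt. The wrist read about 15 N for 1.3 s, then about 12 N for 1.3 s after a slight back-off. Both readings include the tray's friction, and I could not measure the contact force at the stop itself. My estimate is 10 to 15 N, never near 25 N.
- **Bolt:** I drove the knob along fixture -y until the wrist read about 26 N and it stopped moving. The pictures show about 37 mm of travel and the nose at fixture y 119 mm, so the bolt is about 40 mm in, within a few mm.
- **Final check:** The two long edges of the tray measured 0.001 and -0.038 rad from the fixture's heading. They disagree by the roughness of my corner picks, but both are within 0.09. The jar stands upright in the tray, and the arm is clear of everything.
- **Fixture fit:** The plate corners I picked fitted to within about 5 mm, and the two cameras agreed on its heading to 0.001 rad. I relied on feel for both stops instead.
- **Bystanders:** The arm was not brought near the carton, beaker or other jar while low. I did not measure their positions again at the end.

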